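# Lock the bean bin: turn the slotted disc, shoot the bolt

## Task

Lock the bean bin for the night: with your fingertips, turn the slotted disc on its lid until the slot lines up with the sliding bolt, then push the bolt gently through the disc until its nose is fully home in the keeper. Just push: nothing needs gripping, nothing may be lifted, and the other things stay where they stand.

Things in the scene. Friction and masses are not known exactly. Their poses are not given: they have to be found in the camera images.
- bin: Bamboo bean bin, lid shut, fixed to the counter, lid top 100 mm up, steel bolt lock on the lid. Origin: on the counter, straight below the slotted disc's axis; x is the way the bolt must travel (guide, disc, keeper), z up. The box spans x -227 to 102, y -102 to 102 mm. Save for the posts and push plate, nothing of the lock is higher than 121 mm above the counter.
- guide_end (a point): Fixed: end of the bolt guide towards the disc, on the bolt's line, 119 mm above the counter, at x = -40, y = 0 mm in the bin's frame. The guide (two cheeks, 27 mm wide overall) runs back from here to x = -212 mm; its top slit lets the push plate's stem pass.
- keeper_stop (a point): Fixed: face of the keeper's stop that the nose meets, on the bolt's line, 110 mm above the counter, at x = 70.5, y = 0 mm in the bin's frame. The keeper's cheeks, 20 mm apart, begin at x = 46 mm, under a small arch.
- disc (a joint): Angle (rad) of the slotted locking disc about its vertical axis, growing counter-clockwise seen from above. 0 or pi: the slot lies along the bin's x axis, in line with the bolt; both are equally good. Turns from -0.5 to 3.64; friction holds it where it is left (about 0.06 N m to turn, no spring, no detent).
- disc_center (a point): Centre of the slotted disc, on its axis, at the height of its top face (118 mm above the counter). Steel disc 72 mm across with one straight open slot 20 mm wide right across its middle, slot floor 14 mm below the top face, slot mouths chamfered. The point's x axis lies along the slot.
- post_a (a point): Centre of the top end of one of the disc's two upright round finger posts (9 mm diameter, 24 mm tall from the disc's top face, 27 mm from the axis, on the disc's +y axis, at right angles to the slot). Pushing a post sideways turns the disc.
- post_b (a point): The same for the other post, opposite, on the disc's -y axis.
- bolt: Flat steel sliding bolt, 12 mm wide, 10 mm high, 148 mm long, 0.15 to 0.31 kg, captive in its guide (side play 1.5 mm, slides with 1 to 2 N). Origin: centre of its underside straight below its push plate, 105 mm above the counter; x towards the nose, z up. The upright push plate on its tail is 26 mm wide across the bolt, 6 mm thick, from 123 to 147 mm above the counter.
- bolt_nose (a point): Middle of the bolt's tapered nose, 140 mm ahead of the push plate, 110 mm above the counter. At the start it is 6 to 20 mm short of the disc's rim; home, it touches the keeper's stop, at x = 70.5 mm in the bin's frame.
- bolt_push (a point): Middle of the push plate's rear face, the face to push on (137 mm above the counter); it looks away from the disc. Home, it is 72.5 mm behind the disc's axis.
- dosing_ring: Plastic dosing ring, 58 mm across, 22 mm high, standing on the lid beside the bolt guide. Origin: centre of its underside. Bystander.
- bean_jar: Closed bean jar, 72 mm across, 110 mm high, on the counter beside the bin. Origin: centre of its underside. Bystander.
- basket: Small open steel filter basket, 62 mm across, 28 mm high, on the counter beside the bin. Origin: centre of its underside. Bystander.
- spoon: Steel spoon, 130 mm long along its x axis, lying on the counter beside the bin. Bystander.
- espresso_cup: White porcelain espresso cup with a handle, 64 mm across, 58 mm high, on the top of the bamboo tiers at the side of the counter (board tops 128 and 248 mm up). Origin: centre of its underside. Bystander.
- milk_pitcher: Steel milk pitcher, 92 mm across, 105 mm high, on the top of the bamboo tiers. Origin: centre of its underside. Bystander.
- tamper: Steel tamper, 58 mm across, 82 mm high, on the lower board of the bamboo tiers. Origin: centre of its underside. Bystander.
There are look-alikes about, which are no part of the job. Leave any green or red look-alike of the bolt alone.

How it is judged (in metres and radians):
On the way, in this order (a step that is already met when the one before it is completed fails the run):
1. the disc's slot is lined up with the bolt (within 7 degrees) before the nose has reached the disc's middle (angle between the x axis of disc_center and the x axis of bin, either way round below 0.12 rad and x of bolt_nose in the frame of bin below 0 m), for 0.1 s.
2. the bolt's nose has gone through the disc and is home in the keeper (x of bolt_nose in the frame of bin above 0.066 m), for 0.1 s.
At the end, for the whole second after the job is handed in: The bolt lies at rest through the disc's slot (slot within 9 degrees of the bolt's line), its nose in the keeper and within 4.5 mm of the stop (x of bolt_nose in the frame of bin above 0.066 m and y of bolt_nose in the frame of bin between -0.006 and 0.006 m and z of bolt_nose in the frame of bin below 0.115 m and angle between the x axis of disc_center and the x axis of bin, either way round below 0.15 rad and linear speed of bolt below 0.01 m/s and velocity of joint disc between -0.05 and 0.05 rad/s); the robot touches nothing.
It fails at once if the bolt is lifted (more than 6 mm) (z of bolt in the frame of bin above 0.111 m or z of bolt_nose in the frame of bin above 0.119 m).
It fails at once if the bolt, the disc or the bin is squeezed or pushed hard (more than 60 N) (contact force between the fingers and bolt above 60 N or contact force between the fingers and bin above 60 N).
It fails at once if one of the other things is moved more than 20 mm, lifted or tipped (distance of any of dosing_ring, bean_jar, basket, spoon, espresso_cup, milk_pitcher, tamper from where it was at the start of the episode above 0.02 m).
It also fails if it takes over 48 s, if anything falls off the work surface, if the arm or the gripper's body presses on something with over 40 N, if the wrist force passes 120 N, or if a joint passes its speed limit or range.

## Robot

A 6-joint arm with a two-finger parallel gripper is mounted at the origin on the work surface. World frame = base frame: x ahead of the robot, y to its left, z up, the work surface at z = 0. Lengths are in mm, angles in degrees, forces in N, time in s.
With the tool pointing down it reaches from about 325 to 900 mm from the base axis. Payload 6.1 kg.
Tool frame: the origin (TCP) lies at the very end of the fingers, on their centre line; the grasp point (between the pads) lies 19 mm behind it; z points along the fingers, y is the direction in which the jaws open and shut (so a half turn about z gives the same grasp; the last joint's range is limited). The gripper opens to 85 mm and grips with 20 to 120 N. Pads are 22 mm wide; open, the fingers measure 114 mm over their backs; the gripper's body (76 mm by 85 mm) begins 54 mm behind the grasp point. The pads swing forward as they close: fully open they stand 13 mm farther back than shut.
Start: joints at [61.759, 12.628, 87.462, -0, 79.91, -7.225], TCP at [224.142, 583.418, 231.3] pointing down, gripper open.
Joint ranges: [-170.65, 170.65], [-52.31, 119.04], [5.05, 147.46], [-71.25, 251.25], [11.57, 151.72], [-153.62, 153.62]. Speed limits (degrees/s): [147.25, 147.25, 172.46, 180, 180, 180].

## Interface

Orientations are given as [roll, pitch, yaw] about the fixed x, y, z axes, in that order (R = Rz(yaw) Ry(pitch) Rx(roll)).
In Python, from rig import robot gives the robot as it stands.
- The arm moves only by the tool servo_tool, never from a script. Its arguments are lists of equal length, an entry for each row: "offset": the shift along the world's x, y, z in mm, a list of three; "angular": the turn, a rotation vector about the world's x, y, z in rad, a list of three. A call has 1 to 20 rows; each row shifts and turns the commanded pose from where the row before left it; what a row does not reach is not made up. A row lasts 1/12 s, in which the tool goes at most 41.7 mm and 7.16 degrees, less where a joint would pass 70% of its speed; a pose out of reach is approached as far as the arm can. A call is refused whole if a number of a shift passes 41.7 or a number of a turn 0.125, either way. A call with a gripper value outside its range is refused whole. "jaw" is the closure in counts, from 0 (fully open) to 255 (shut), set as the call begins (left out, the last holds). The fingers move at their own pace and stop on an object; the grip force is fixed at half the most. Time passes only in rows, so rows that do not move let the fingers close. It gives the time, the measured TCP pose, the force and the opening at its end, in the units of the state.
- robot.state(): the state, without advancing time (a new reading comes with each control period).
- robot.camera(name): name is "scene" or "top" or "wrist"; returns the picture (384x512x3 uint8, red, green, blue); there is no depth.
- robot.camera_info(name): a dict with "mtx" (3x3 intrinsics, pixels), "rvec" (rotation vector, rad) and "tvec" (3), from world to camera coordinates, as OpenCV has them; the wrist camera has in their place "mount" (4x4, takes a point from camera to tool coordinates, whose origin is the TCP and whose axes are the flange's). Camera axes: x right, y down, z forward; pixel columns grow to the right and rows downward; lengths in mm; the calibration is good to about 2 mm. A picture is of the moment at which its call begins: read the wrist's pose just before it. camera_info takes no time and is no camera call.
- robot.sign_off(): hands the job in, once; it reports no verdict.
The state is a dict: "t": time; "qpos": joint angles; "joint_vel": joint speeds; "effort": joint torques, N m; "position": TCP position; "orientation": TCP orientation; "ft_force": force on the tool from outside, world axes, zero at the start; "wrist_torque": the same for the moment, N m; "finger_gap": finger opening in mm.
Only numpy, scipy, OpenCV 4.12 (cv2) and the standard library are available. Lean on these libraries where they do the work, as an engineer would, in place of code of your own. Each camera call takes 0.05 s, during which the arm holds its last target. There are 200 camera calls.

## Working session

There is one attempt and no reset: what is moved stays moved. The work goes in short steps, Python scripts to look and compute and a tool call to move; the robot and the scene stay as the last step left them, time stands still between calls to the robot, and variables do not carry over. Pictures are saved under pics/ and viewed, about 8 in all and at most 12, crops included, and the job is handed in when it is done.

Besides the shell and the picture viewer there is one more tool, called after "Emit:" by a JSON object that holds its "name" and its "arguments", one argument or row to a line. servo_tool: Moves the arm, as the interface text tells. Its arguments: {"type":"object","properties":{"offset":{"type":"array","items":{"type":"array","items":{"type":"number"}}},"angular":{"type":"array","items":{"type":"array","items":{"type":"number"}}},"jaw":{"type":"number"}},"required":["offset","angular"]}

```bash
mkdir -p pics
python3 - <<'E'
from rig import robot
import cv2
print(robot.state())
for n in("scene","top"):
    im=robot.camera(n); cv2.imwrite(f"pics/{n}0.png",cv2.resize(im[...,::-1],(800,600),interpolation=cv2.INTER_CUBIC)); cv2.imwrite(f"pics/{n}0raw.png",im[...,::-1])
    print(n,robot.camera_info(n))
print(robot.camera_info("wrist"))
E
```

```text
{'t': 0.0, 'qpos': array([ 6.17588512e+01,  1.26765406e+01,  8.75257798e+01, -9.82018678e-05,
        7.99101817e+01, -7.22310756e+00]), 'joint_vel': array([-0.02706946, -0.02462731, -0.05050759, -0.02490682, -0.01121507,
       -0.02267439]), 'effort': array([ 1.68635444e-03, -4.96907437e+01, -3.89394379e+01, -1.96805859e-04,
        1.12689642e-02,  5.13485830e-06]), 'position': array([223.85958366, 582.88505559, 230.18506139]), 'orientation': array([-1.79888379e+02, -1.40493730e-02,  1.58981962e+02]), 'ft_force': array([-0.10687615,  0.55592058, -0.01361254]), 'wrist_torque': array([-0.00236065, -0.03800864, -0.01103604]), 'finger_gap': 85.32961927872117}
scene {'mtx': array([[373.23600381,   0.        , 259.70120199],
       [  0.        , 373.23600381, 186.71661791],
       [  0.        ,   0.        ,   1.        ]]), 'rvec': array([ 0.94046957,  2.55553639, -0.9981115 ]), 'tvec': array([ 445.94169669,  -58.07498654, 1347.28234303])}
top {'mtx': array([[455.38308297,   0.        , 256.59900576],
       [  0.        , 455.38308297, 197.77918079],
       [  0.        ,   0.        ,   1.        ]]), 'rvec': array([ 2.14904136, -2.05360005,  0.22329028]), 'tvec': array([ -96.53034588,  538.68341746, 1447.01599495])}
{'mtx': array([[294.53481262,   0.        , 253.85089881],
       [  0.        , 294.53481262, 192.61648345],
       [  0.        ,   0.        ,   1.        ]]), 'mount': array([[ 1.64040968e-03, -9.59728173e-01, -2.80925512e-01,
         7.13354579e+01],
       [ 9.99998643e-01,  1.61786739e-03,  3.12162948e-04,
        -2.62563096e-02],
       [ 1.54908650e-04, -2.80925643e-01,  9.59729524e-01,
        -1.42943015e+02],
       [ 0.00000000e+00,  0.00000000e+00,  0.00000000e+00,
         1.00000000e+00]])}
```

View pics/top0.png

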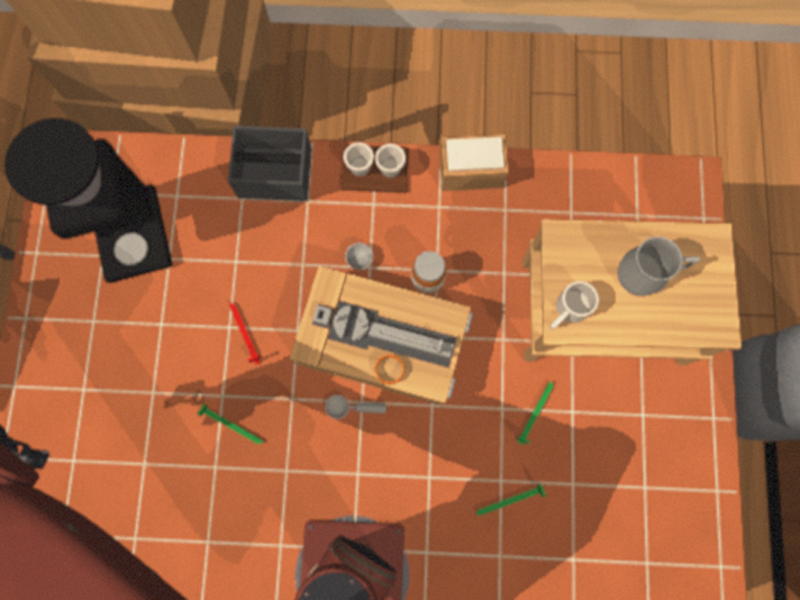

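View pics/scene0.png

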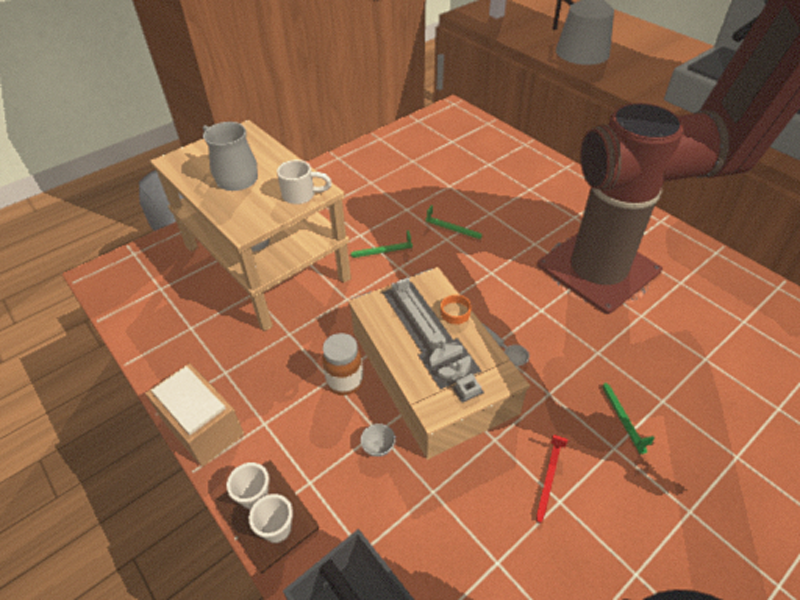

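The top view shows the bin centred near (385,335). Its disc is at (350,323), its keeper at (322,314), and the push plate towards (450,350). The grey steel bolt on the lid is the one meant. The red look-alike at (244,332) and the green ones at (230,425), (537,410) and (510,500) lie on the counter and stay untouched. I'll confirm this in an enlarged crop.

```bash
cat > h.py <<'E'
import numpy as np,cv2
from rig import robot
from scipy.spatial.transform import Rotation as R
def cam(n,st=None):
    i=robot.camera_info(n)
    if n=="wrist":
        T=np.eye(4);T[:3,:3]=R.from_euler('xyz',st['orientation'],degrees=True).as_matrix();T[:3,3]=st['position']
        W=np.linalg.inv(T@i['mount']); return i['mtx'],W[:3,:3],W[:3,3]
    return i['mtx'],cv2.Rodrigues(i['rvec'])[0],np.array(i['tvec']).ravel()
def pix(c,P):
    K,Rm,t=c; q=(np.atleast_2d(P)@Rm.T+t)@K.T; return q[:,:2]/q[:,2:]
def ray(c,uv,z):
    K,Rm,t=c; o=-Rm.T@t; d=Rm.T@np.linalg.inv(K)@np.array([*uv,1.]); return o+d*(z-o[2])/d[2]
E
python3 - <<'E'
from h import *
im=cv2.imread("pics/top0raw.png")[165:265,180:310]
a=cv2.resize(im,None,fx=6,fy=6,interpolation=cv2.INTER_CUBIC)
cv2.imwrite("pics/topc.png",a)
c=cam("top")
print(ray(c,(350*.64,323*.64),118),ray(c,(322*.64,314*.64),118),ray(c,(440*.64,347*.64),118))
print(ray(c,(350*.64,580*.64),0))
E
```

```text
[495.83080463  28.91318064 118.        ] [511.87010234  86.84716833 118.        ] [ 454.90788539 -154.68661195  118.        ]
[-11.99108925   6.33305669   0.        ]
```

View pics/topc.png

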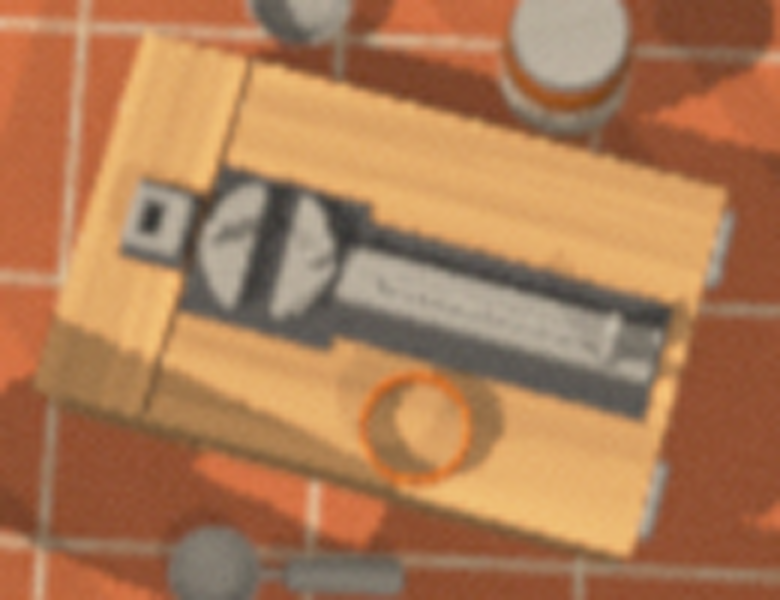

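Enlarged crop: disc centre (267,250), slot a dark band from about (281,192) to (257,315), nearly across the bolt. The grey bolt lies in the guide to the right, with its push plate near (610,335), and the keeper is at (157,222). The dosing ring is at (415,427). This is the right bolt. Next I fit the bin pose.

Run:
```python
from h import *
from scipy.optimize import least_squares
c=cam("top")
f=lambda u,v:(180+(u+.5)/6-.5,165+(v+.5)/6-.5)
cor=[f(150,35),f(725,187),f(632,555),f(40,385)]
B=np.array([[102,-102],[-227,-102],[-227,102],[102,102]])
W=np.array([ray(c,p,100)[:2] for p in cor]); print(W)
print([np.linalg.norm(W[i]-W[(i+1)%4]) for i in range(4)])
B2={}
def go(p,B):
    C,S=np.cos(p[2]),np.sin(p[2]); return B@np.array([[C,S],[-S,C]])+p[:2]
for s in(1,-1):
    Bs=B*[1,s]
    r=least_squares(lambda p:(go(p,Bs)-W).ravel(),[496,29,np.radians(75)],x_scale=[1,1,.01]); print(s,r.x[:2],np.degrees(r.x[2]),r.fun.round(1))
d=ray(c,f(267,250),118);k=ray(c,f(157,222),121);print(d,k,np.linalg.norm((d-k)[:2]))
a,b=ray(c,f(281,192),118)[:2],ray(c,f(257,315),118)[:2];print("slot",np.degrees(np.arctan2(*(a-b)[::-1])))
print("plate",ray(c,f(610,335),147), "ring",ray(c,f(415,427),122),"jar",ray(c,f(570,40),110),ray(c,f(300,0),28))
```

```text
[[ 617.11588554  101.11714038]
 [ 546.46913863 -213.08427433]
 [ 347.74846316 -169.5859346 ]
 [ 422.91001814  145.6296696 ]]
[np.float64(322.04579154798216), np.float64(203.42569262468058), np.float64(324.05267547490007), np.float64(199.24177321371343)]
1 [497.54211811  26.93528014] 77.07356250222223 [ 2.7  2.4 -0.3 -4.  -0.4 -1.9 -2.   3.5]
-1 [497.9512016   26.83994118] 76.68849169339285 [-194.9   48.5 -200.    42.5  197.2  -48.   197.8  -43. ]
[497.35668011  28.74278118 118.        ] [509.17817681  87.37088275 121.        ] 59.80804359016159
slot -7.35756115972435
plate [ 455.10272707 -152.13422866  147.        ] ring [406.59901582 -53.95497477 122.        ] jar [ 621.67365999 -126.74852983  110.        ] [661.99990807  26.47022462  28.        ]
```

The fit gives bin yaw ≈ 77° and origin ≈ (497.5, 28). The slot sits at about -7° in the world frame, so the disc is at roughly 96°. I'll go above the disc for a closer look.

Emit:
{"name": "servo_tool", "arguments": {
  "offset": [
    [13.7,-27.7,0],
    [13.7,-27.7,0],
    [13.7,-27.7,0],
    [13.7,-27.7,0],
    [13.7,-27.7,0],
    [13.7,-27.7,0],
    [13.7,-27.7,0],
    [13.7,-27.7,0],
    [13.7,-27.7,0],
    [13.7,-27.7,0],
    [13.7,-27.7,0],
    [13.7,-27.7,0],
    [13.7,-27.7,0],
    [13.7,-27.7,0],
    [13.7,-27.7,0],
    [13.7,-27.7,0],
    [13.7,-27.7,0],
    [13.7,-27.7,0],
    [13.7,-27.7,0],
    [13.7,-27.7,0]
  ],
  "angular": [
    [0,0,-0.067],
    [0,0,-0.067],
    [0,0,-0.067],
    [0,0,-0.067],
    [0,0,-0.067],
    [0,0,-0.067],
    [0,0,-0.067],
    [0,0,-0.067],
    [0,0,-0.067],
    [0,0,-0.067],
    [0,0,-0.067],
    [0,0,-0.067],
    [0,0,-0.067],
    [0,0,-0.067],
    [0,0,-0.067],
    [0,0,-0.067],
    [0,0,-0.067],
    [0,0,-0.067],
    [0,0,-0.067],
    [0,0,-0.067]
  ],
  "jaw": 190
}}

```text
t: 1.77
position: [498.3, 27.9, 230.9]
orientation: [-180.0, -0.0, 82.0]
ft_force: [1.0, 1.2, -0.0]
finger_gap: 21.8
```

Emit:
{"name": "servo_tool", "arguments": {
  "offset": [
    [0,0,0],
    [0,0,0],
    [0,0,0],
    [0,0,0]
  ],
  "angular": [
    [0,0,0],
    [0,0,0],
    [0,0,0],
    [0,0,0]
  ]
}}

```text
t: 2.1
position: [497.6, 30.4, 231.0]
orientation: [-180.0, -0.0, 82.3]
ft_force: [0.3, 0.9, -0.7]
finger_gap: 21.2
```

```bash
cat > look.py <<'E'
import sys
from h import *
st=robot.state(); im=robot.camera("wrist")[...,::-1]
n=sys.argv[1]; cv2.imwrite(f"pics/{n}raw.png",im); np.save(f"pics/{n}.npy",np.r_[st['position'],st['orientation']])
cv2.imwrite(f"pics/{n}.png",cv2.resize(im,(800,600),interpolation=cv2.INTER_CUBIC))
print(st['t'],st['position'].round(1),st['orientation'].round(1),st['finger_gap'],st['ft_force'].round(1))
E
python3 look.py w1
```

```text
2.1 [497.6  30.4 231. ] [-180.    -0.    82.3] 21.21245080407316 [ 0.3  0.9 -0.7]
```

View pics/w1.png

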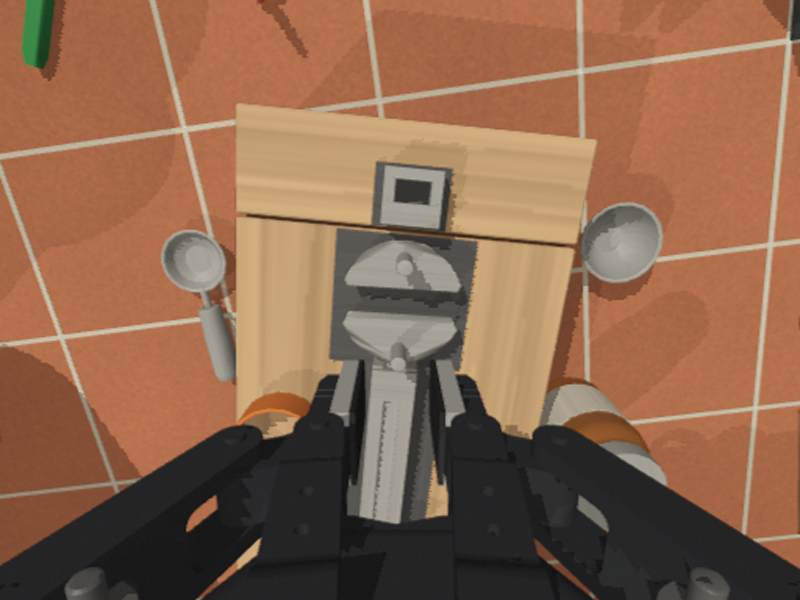

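Wrist view: the posts' tops are at about (404,266) and (398,362), and the slot lies left to right between them at row 308. The keeper is at (412,195), the spoon at (200,265), the basket at (622,242), and the ring and jar are below. I'll check these points against the model.

Run:
```python
from h import *
s=np.load("pics/w1.npy"); c=cam("wrist",dict(position=s[:3],orientation=s[3:]))
r=lambda u,v,z: ray(c,((u+.5)*.64-.5,(v+.5)*.64-.5),z)
b,a=r(404,266,142),r(398,362,142)
print(b,a,(a+b)/2,np.linalg.norm(a-b),"ang",np.degrees(np.arctan2(*(a-b)[1::-1])))
L=[r(345,222,118) ]
k=r(412,167,121)
print("keeper back",k)
for p in [(237,104),(596,141)]: print("corner",r(*p,100))
print("guide end L/R",r(343,358,119))
# draw prediction of bin model
im=cv2.imread("pics/w1raw.png")[90:260,140:340]
cv2.imwrite("pics/w1c.png",cv2.resize(im,None,fx=4,fy=3.5,interpolation=cv2.INTER_CUBIC))
```

```text
[504.21416137  51.99035916 142.        ] [494.11772675  -0.5754251  142.        ] [499.16594406  25.70746703 142.        ] 53.52662578413426 ang -100.8725242155022
keeper back [514.94713277  99.79830685 121.        ]
corner [424.06871526 145.56707034 100.        ]
corner [619.96509003  99.92986176 100.        ]
guide end L/R [460.5092245   -3.71694505 119.        ]
```

View pics/w1c.png

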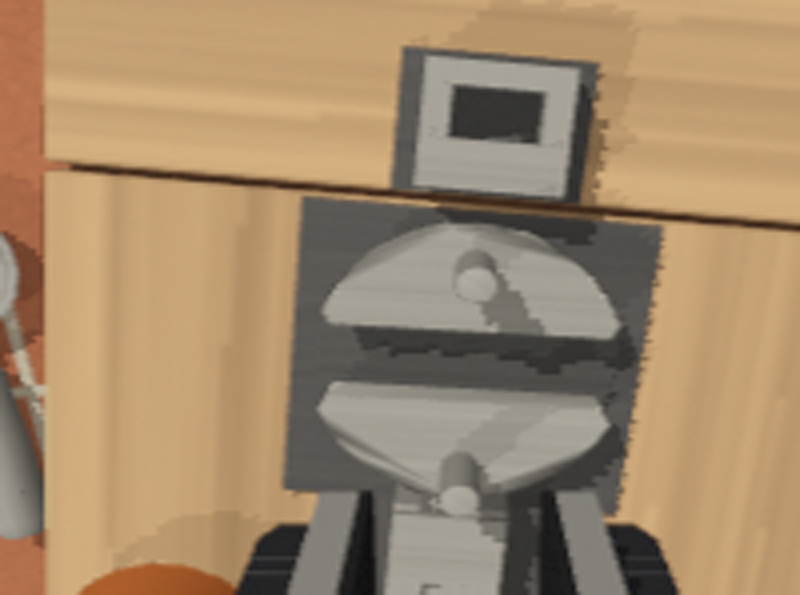

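The posts measure 53.5 mm apart (nominal 54), with centre ≈ (499, 25). post_a is at world -101° and the bin yaw is 76.9°, so the disc has to turn about +88°. I'll straddle post_a with the half-closed fingers.

Emit:
{"name": "servo_tool", "arguments": {
  "offset": [
    [-0.8,-7.7,0],
    [-0.8,-7.7,0],
    [-0.8,-7.7,0],
    [-0.8,-7.7,0],
    [0,0,-10],
    [0,0,-10],
    [0,0,-10],
    [0,0,-10],
    [0,0,-10],
    [0,0,-10],
    [0,0,-10],
    [0,0,-10],
    [0,0,-10],
    [0,0,-7],
    [0,0,-5],
    [0,0,0],
    [0,0,0],
    [0,0,0]
  ],
  "angular": [
    [0,0,-0.016],
    [0,0,-0.016],
    [0,0,-0.016],
    [0,0,-0.016],
    [0,0,0],
    [0,0,0],
    [0,0,0],
    [0,0,0],
    [0,0,0],
    [0,0,0],
    [0,0,0],
    [0,0,0],
    [0,0,0],
    [0,0,0],
    [0,0,0],
    [0,0,0],
    [0,0,0],
    [0,0,0]
  ]
}}

```text
t: 3.65
position: [495.4, -1.5, 129.9]
orientation: [179.9, -0.0, 78.5]
ft_force: [-0.1, 0.3, 0.9]
finger_gap: 21.8
```

```bash
python3 look.py w2
python3 - <<'E'
import numpy as np
# chord steps for arc: centre (499,25) r 27, -101 -> -13-? in 22 steps of 4 deg
a=np.radians(-101.2+np.arange(0,97,4.5)); P=np.c_[np.cos(a),np.sin(a)]*27
print(np.c_[np.diff(P,axis=0)].round(2).tolist())
E
```

```text
3.65 [495.4  -1.5 129.9] [179.9  -0.   78.5] 21.813828326395363 [-0.1  0.3  0.9]
[[2.09, -0.33], [2.11, -0.16], [2.12, 0.0], [2.11, 0.17], [2.09, 0.33], [2.06, 0.5], [2.02, 0.66], [1.96, 0.81], [1.89, 0.96], [1.81, 1.11], [1.71, 1.25], [1.61, 1.38], [1.5, 1.5], [1.38, 1.61], [1.24, 1.72], [1.11, 1.81], [0.96, 1.89], [0.81, 1.96], [0.65, 2.02], [0.49, 2.06], [0.33, 2.09]]
```

View pics/w2.png

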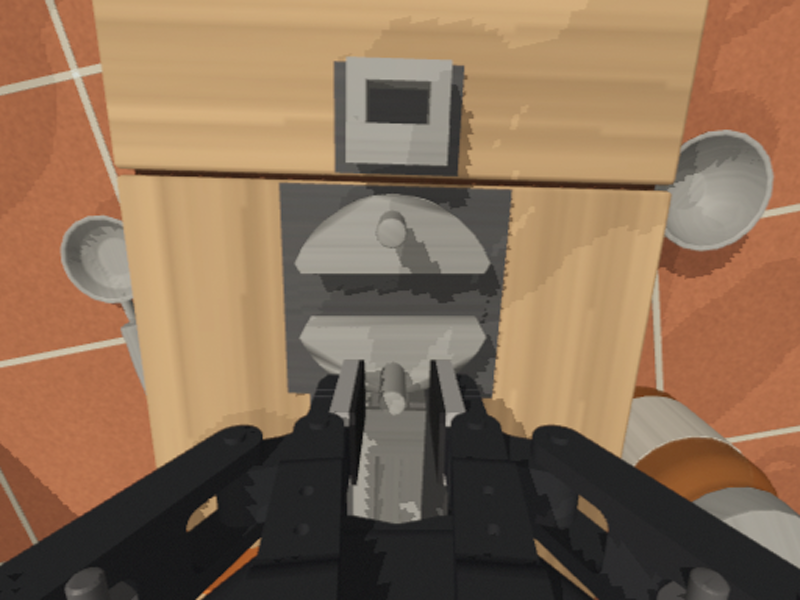

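The w2 view shows post_a's top at (394,400), well between the fingers at 350 and 440. I'll tighten the gap to about 13 mm and swing along the arc about the disc axis.

Emit:
{"name": "servo_tool", "arguments": {
  "offset": [
    [0,0,0],
    [0,0,0],
    [0,0,0],
    [0,0,0],
    [0,0,0]
  ],
  "angular": [
    [0,0,0],
    [0,0,0],
    [0,0,0],
    [0,0,0],
    [0,0,0]
  ],
  "jaw": 215
}}

```text
t: 4.12
position: [495.0, -1.4, 129.5]
orientation: [180.0, -0.0, 78.5]
ft_force: [0.2, 0.4, 0.6]
finger_gap: 13.3
```

Emit:
{"name": "servo_tool", "arguments": {
  "offset": [
    [2.1,-0.3,0],
    [2.1,-0.2,0],
    [2.1,0,0],
    [2.1,0.2,0],
    [2.1,0.3,0],
    [2.1,0.5,0],
    [2.0,0.7,0],
    [2.0,0.8,0],
    [1.9,1.0,0],
    [1.8,1.1,0],
    [1.7,1.3,0],
    [1.6,1.4,0],
    [1.5,1.5,0],
    [1.4,1.6,0],
    [1.2,1.7,0],
    [1.1,1.8,0],
    [1.0,1.9,0],
    [0.8,2.0,0],
    [0.7,2.0,0],
    [0.5,2.1,0]
  ],
  "angular": [
    [0,0,0.0785],
    [0,0,0.0785],
    [0,0,0.0785],
    [0,0,0.0785],
    [0,0,0.0785],
    [0,0,0.0785],
    [0,0,0.0785],
    [0,0,0.0785],
    [0,0,0.0785],
    [0,0,0.0785],
    [0,0,0.0785],
    [0,0,0.0785],
    [0,0,0.0785],
    [0,0,0.0785],
    [0,0,0.0785],
    [0,0,0.0785],
    [0,0,0.0785],
    [0,0,0.0785],
    [0,0,0.0785],
    [0,0,0.0785]
  ]
}}

```text
t: 5.78
position: [526.0, 19.7, 128.9]
orientation: [-179.9, -0.1, 168.7]
ft_force: [-2.8, -2.2, -0.1]
finger_gap: 13.3
```

Emit:
{"name": "servo_tool", "arguments": {
  "offset": [
    [0,0,0],
    [0,0,0],
    [0,0,0]
  ],
  "angular": [
    [0,0,0],
    [0,0,0],
    [0,0,0]
  ]
}}

```text
t: 6.03
position: [526.7, 19.9, 129.2]
orientation: [-180.0, -0.0, 168.4]
ft_force: [-0.1, -1.3, -0.4]
finger_gap: 13.2
```

```bash
python3 look.py w3
```

```text
6.0333 [526.7  19.9 129.2] [-180.    -0.   168.4] 13.21709615305902 [-0.1 -1.3 -0.4]
```

View pics/w3.png

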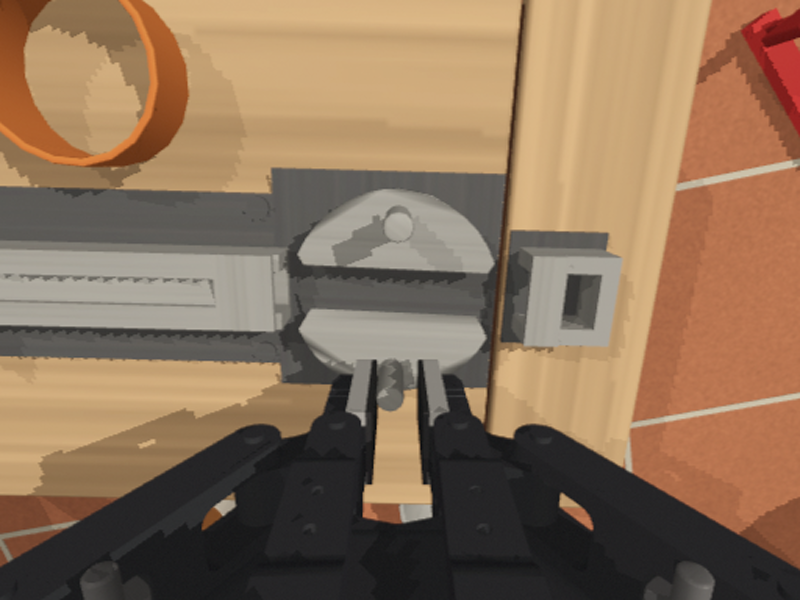

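The w3 view shows the slot running from (300,287) to (490,295), nearly parallel with the guide on the left. The posts are at (399,226) and (391,397). I'll compute the angles.

Run:
```python
from h import *
s=np.load("pics/w3.npy"); c=cam("wrist",dict(position=s[:3],orientation=s[3:]))
r=lambda u,v,z: ray(c,((u+.5)*.64-.5,(v+.5)*.64-.5),z)
def ang(p,q,z):
    d=r(*q,z)-r(*p,z); return np.degrees(np.arctan2(d[1],d[0]))%180
print("slot",ang((300,264),(493,272),118),ang((305,310),(485,318),118))
print("guide",ang((0,242),(275,253),121),ang((0,328),(275,332),121),"plate edge",ang((0,187),(270,195),100),ang((0,357),(275,362),100))
b,a=r(399,224,142),r(391,400,142);print("posts",a,b,(a+b)/2,np.linalg.norm(a-b),(np.degrees(np.arctan2(*(a-b)[1::-1]))+90)%180)
print("crack",ang((523,0),(488,430),100)-90+180)
```

```text
slot 76.04124451730782 75.79158786007436
guide 76.1402243280569 77.5788094332449 plate edge 76.80074385659454 77.3360035044348
posts [525.4317901   18.34487031 142.        ] [472.07384547  31.73569355 142.        ] [498.75281779  25.04028193 142.        ] 55.0125840351027 75.9118852070465
crack 257.53392390333374
```

The slot is at 75.9°, against about 77° for the bolt line, so it is well within tolerance. Before moving to the push plate I'll check its position and the clearance to the bamboo tiers.

Run:
```python
from h import *
c=cam("top")
for p in [(531,355),(541,221),(737,348)]: print(ray(c,(p[0]*.64,p[1]*.64),248))
u=np.array([np.cos(np.radians(77)),np.sin(np.radians(77))])
print(np.array([498.8,25])-230*u)
```

```text
[ 425.55184273 -314.5830864   248.        ]
[ 683.28124882 -331.9914015   248.        ]
[ 455.39469621 -688.90431087  248.        ]
[ 447.0612575 -199.1051149]
```

Emit:
{"name": "servo_tool", "arguments": {
  "offset": [
    [0,0,8],
    [0,0,8],
    [0,0,8],
    [0,0,8],
    [0,0,8],
    [0,0,8],
    [0,0,8],
    [0,0,8],
    [0,0,0]
  ],
  "angular": [
    [0,0,0],
    [0,0,0],
    [0,0,0],
    [0,0,0],
    [0,0,0],
    [0,0,0],
    [0,0,0],
    [0,0,0],
    [0,0,0]
  ]
}}

```text
t: 6.83
position: [527.9, 19.9, 195.6]
orientation: [180.0, 0.2, 168.5]
ft_force: [0.6, 0.0, 0.4]
finger_gap: 13.1
```

Emit:
{"name": "servo_tool", "arguments": {
  "offset": [
    [-5.1,-13.7,0],
    [-5.1,-13.7,0],
    [-5.1,-13.7,0],
    [-5.1,-13.7,0],
    [-5.1,-13.7,0],
    [-5.1,-13.7,0],
    [-5.1,-13.7,0],
    [-5.1,-13.7,0],
    [-5.1,-13.7,0],
    [-5.1,-13.7,0],
    [-5.1,-13.7,0],
    [-5.1,-13.7,0],
    [-5.1,-13.7,0],
    [-5.1,-13.7,0],
    [-5.1,-13.7,0],
    [-5.1,-13.7,0],
    [0,0,0],
    [0,0,0],
    [0,0,0],
    [0,0,0]
  ],
  "angular": [
    [0,0,-0.1],
    [0,0,-0.1],
    [0,0,-0.1],
    [0,0,-0.1],
    [0,0,-0.1],
    [0,0,-0.1],
    [0,0,-0.1],
    [0,0,-0.1],
    [0,0,-0.1],
    [0,0,-0.1],
    [0,0,-0.1],
    [0,0,-0.1],
    [0,0,-0.1],
    [0,0,-0.1],
    [0,0,-0.1],
    [0,0,-0.1],
    [0,0,0],
    [0,0,0],
    [0,0,0],
    [0,0,0]
  ],
  "jaw": 255
}}

```text
t: 8.5
position: [445.3, -198.5, 193.2]
orientation: [-180.0, -0.0, 76.9]
ft_force: [0.1, -0.3, -0.2]
finger_gap: -0.0
```

```bash
python3 look.py w4
```

```text
8.5 [ 445.3 -198.5  193.2] [-180.    -0.    76.9] -0.0454733585231137 [ 0.1 -0.3 -0.2]
```

View pics/w4.png

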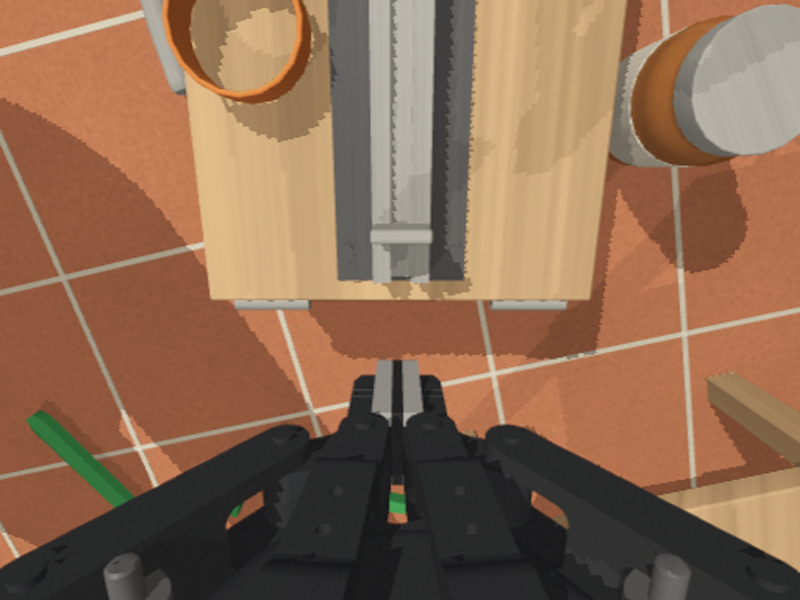

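The w4 view shows the push plate at (401,236), straight ahead of the shut fingertips at (398,360). The ring at (235,45) and the jar at (690,90) are well clear to the sides.

Run:
```python
from h import *
s=np.load("pics/w4.npy"); c=cam("wrist",dict(position=s[:3],orientation=s[3:]))
r=lambda u,v,z: ray(c,((u+.5)*.64-.5,(v+.5)*.64-.5),z)
u=np.array([np.cos(np.radians(77)),np.sin(np.radians(77))]);n=np.array([-u[1],u[0]])
for l,p in [("rear L",r(371,243,147)),("rear R",r(432,243,147)),("rear lid",r(400,299,100)),("tcp",s[:3])]:
    d=p[:2]-[498.8,25]; print(l,p.round(1),(d@u).round(1),(d@n).round(1))
```

```text
rear L [ 444.2 -156.1  147. ] -188.8 12.5
rear R [ 468.7 -161.8  147. ] -188.7 -12.7
rear lid [ 447.8 -195.5  100. ] -226.3 0.1
tcp [ 445.3 -198.5  193.2] -229.8 1.9
```

Emit:
{"name": "servo_tool", "arguments": {
  "offset": [
    [0,0,-8],
    [0,0,-8],
    [0,0,-8],
    [0,0,-8],
    [0,0,-8],
    [0,0,-8],
    [0,0,-8],
    [0,0,-6],
    [0,0,-2],
    [0,0,0],
    [0,0,0]
  ],
  "angular": [
    [0,0,0],
    [0,0,0],
    [0,0,0],
    [0,0,0],
    [0,0,0],
    [0,0,0],
    [0,0,0],
    [0,0,0],
    [0,0,0],
    [0,0,0],
    [0,0,0]
  ]
}}

```text
t: 9.47
position: [445.2, -199.3, 129.4]
orientation: [180.0, 0.0, 76.8]
ft_force: [0.3, -0.7, 0.1]
finger_gap: 0.5
```

The plate's rear face is at bin x = -188.8, with its width and the lid's edge agreeing with the given sizes. The nose is therefore at -45.8 and needs about 116 mm of travel. I'll push gently and watch the force.

Emit:
{"name": "servo_tool", "arguments": {
  "offset": [
    [1.8,3.4,0],
    [0.9,3.9,0],
    [0.9,3.9,0],
    [0.9,3.9,0],
    [0.9,3.9,0],
    [0.9,3.9,0],
    [0.7,2.9,0],
    [0.7,2.9,0],
    [0.7,2.9,0],
    [0.7,2.9,0],
    [0.7,2.9,0],
    [0.7,2.9,0],
    [0.7,2.9,0],
    [0.7,2.9,0],
    [0.7,2.9,0],
    [0.7,2.9,0]
  ],
  "angular": [
    [0,0,0],
    [0,0,0],
    [0,0,0],
    [0,0,0],
    [0,0,0],
    [0,0,0],
    [0,0,0],
    [0,0,0],
    [0,0,0],
    [0,0,0],
    [0,0,0],
    [0,0,0],
    [0,0,0],
    [0,0,0],
    [0,0,0],
    [0,0,0]
  ]
}}

```text
t: 10.8
position: [458.5, -147.1, 129.3]
orientation: [180.0, 0.0, 76.8]
ft_force: [0.4, -1.4, 1.0]
finger_gap: -0.2
```

Emit:
{"name": "servo_tool", "arguments": {
  "offset": [
    [0.7,2.9,0],
    [0.7,2.9,0],
    [0.7,2.9,0],
    [0.7,2.9,0],
    [0.7,2.9,0],
    [0.7,2.9,0],
    [0.7,2.9,0],
    [0.7,2.9,0],
    [0.7,2.9,0],
    [0.7,2.9,0],
    [0.7,2.9,0],
    [0.7,2.9,0],
    [0.7,2.9,0],
    [0.7,2.9,0],
    [0.7,2.9,0]
  ],
  "angular": [
    [0,0,0],
    [0,0,0],
    [0,0,0],
    [0,0,0],
    [0,0,0],
    [0,0,0],
    [0,0,0],
    [0,0,0],
    [0,0,0],
    [0,0,0],
    [0,0,0],
    [0,0,0],
    [0,0,0],
    [0,0,0],
    [0,0,0]
  ]
}}

```text
t: 12.05
position: [469.0, -103.5, 129.3]
orientation: [180.0, 0.0, 76.8]
ft_force: [0.0, -1.3, -0.1]
finger_gap: 0.2
```

```bash
python3 look.py w5
```

```text
12.05 [ 469.  -103.5  129.3] [180.    0.   76.8] 0.17695314456096353 [ 0.  -1.3 -0.1]
```

View pics/w5.png

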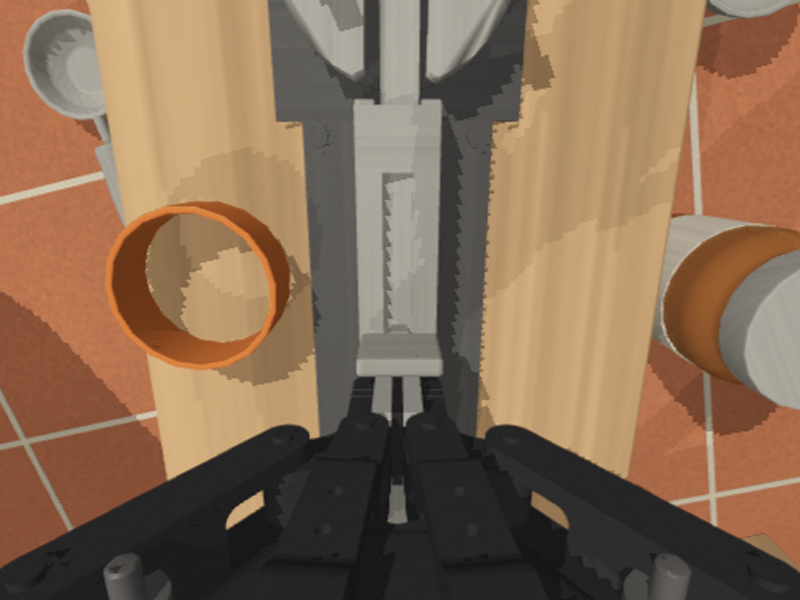

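The w5 view shows the bolt (400,60) running through the disc's slot and the plate at (399,360) against the fingertips. The push force is about 1.3 N, with roughly 48 mm left.

Emit:
{"name": "servo_tool", "arguments": {
  "offset": [
    [0.7,2.9,0],
    [0.7,2.9,0],
    [0.7,2.9,0],
    [0.7,2.9,0],
    [0.7,2.9,0],
    [0.7,2.9,0],
    [0.7,2.9,0],
    [0.7,2.9,0],
    [0.7,2.9,0],
    [0.7,2.9,0],
    [0.7,2.9,0],
    [0.7,2.9,0],
    [0.7,2.9,0],
    [0.2,1.0,0],
    [0.2,1.0,0],
    [0.2,1.0,0],
    [0.2,1.0,0]
  ],
  "angular": [
    [0,0,0],
    [0,0,0],
    [0,0,0],
    [0,0,0],
    [0,0,0],
    [0,0,0],
    [0,0,0],
    [0,0,0],
    [0,0,0],
    [0,0,0],
    [0,0,0],
    [0,0,0],
    [0,0,0],
    [0,0,0],
    [0,0,0],
    [0,0,0],
    [0,0,0]
  ]
}}

```text
t: 13.52
position: [478.8, -62.1, 129.3]
orientation: [-180.0, 0.0, 76.8]
ft_force: [-0.2, -1.7, 0.9]
finger_gap: -0.3
```

Emit:
{"name": "servo_tool", "arguments": {
  "offset": [
    [0.2,1.0,0],
    [0.2,1.0,0],
    [0.1,0.5,0],
    [0,0,0]
  ],
  "angular": [
    [0,0,0],
    [0,0,0],
    [0,0,0],
    [0,0,0]
  ]
}}

```text
t: 13.85
position: [479.3, -59.4, 129.2]
orientation: [-180.0, -0.0, 76.8]
ft_force: [0.0, -0.5, 0.2]
finger_gap: -0.1
```

Emit:
{"name": "servo_tool", "arguments": {
  "offset": [
    [0.2,0.8,0],
    [0.2,0.8,0],
    [0,0,0]
  ],
  "angular": [
    [0,0,0],
    [0,0,0],
    [0,0,0]
  ]
}}

```text
t: 14.1
position: [479.7, -57.8, 129.2]
orientation: [-180.0, -0.0, 76.8]
ft_force: [-0.7, -1.5, 1.1]
finger_gap: -0.2
```

Emit:
{"name": "servo_tool", "arguments": {
  "offset": [
    [0.2,0.8,0],
    [0.2,0.8,0],
    [0,0,0]
  ],
  "angular": [
    [0,0,0],
    [0,0,0],
    [0,0,0]
  ]
}}

```text
t: 14.35
position: [480.1, -56.3, 129.2]
orientation: [-180.0, 0.0, 76.8]
ft_force: [0.2, -2.3, 0.4]
finger_gap: -0.2
```

Emit:
{"name": "servo_tool", "arguments": {
  "offset": [
    [0.2,0.8,0],
    [0.2,0.8,0],
    [0,0,0]
  ],
  "angular": [
    [0,0,0],
    [0,0,0],
    [0,0,0]
  ]
}}

```text
t: 14.6
position: [480.3, -56.2, 129.4]
orientation: [180.0, 0.2, 76.8]
ft_force: [-1.2, -7.7, 0.4]
finger_gap: -0.2
```

Emit:
{"name": "servo_tool", "arguments": {
  "offset": [
    [0.1,0.5,0],
    [0.1,0.5,0],
    [0,0,0]
  ],
  "angular": [
    [0,0,0],
    [0,0,0],
    [0,0,0]
  ]
}}

```text
t: 14.85
position: [480.5, -56.1, 129.5]
orientation: [180.0, 0.3, 76.8]
ft_force: [-3.2, -11.4, 0.6]
finger_gap: -0.2
```

The tool stalled with the force rising to 12 N at TCP bin x = -83, just where the stop was predicted (-83.5). Now I'll back off, rise and check.

Emit:
{"name": "servo_tool", "arguments": {
  "offset": [
    [-0.5,-2,0],
    [-0.7,-3,0],
    [-0.9,-4,0],
    [-0.9,-4,0],
    [-0.9,-4,0],
    [-0.9,-4,0],
    [0,0,10],
    [0,0,12],
    [0,0,12],
    [0,0,12],
    [0,0,12],
    [0,0,12],
    [0,0,0],
    [0,0,0]
  ],
  "angular": [
    [0,0,0],
    [0,0,0],
    [0,0,0],
    [0,0,0],
    [0,0,0],
    [0,0,0],
    [0,0,0],
    [0,0,0],
    [0,0,0],
    [0,0,0],
    [0,0,0],
    [0,0,0],
    [0,0,0],
    [0,0,0]
  ]
}}

```text
t: 16.02
position: [476.6, -74.9, 200.5]
orientation: [179.9, 0.0, 76.8]
ft_force: [0.2, -0.5, 0.1]
finger_gap: -0.0
```

```bash
python3 look.py w6
```

```text
16.0167 [476.6 -74.9 200.5] [179.9   0.   76.8] -0.008530826970135737 [ 0.2 -0.5  0.1]
```

View pics/w6.png

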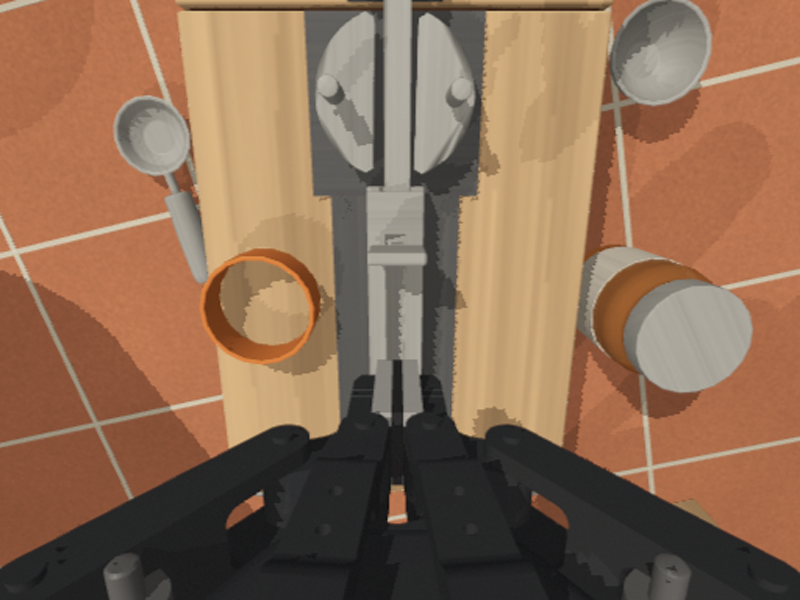

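The w6 view shows the bolt straight through the slot, the posts at (329,88) and (461,92), the plate's rear top edge at (397,264), and the fingers clear. I'll check the numbers and, if they agree, hand in.

Run:
```python
from h import *
s=np.load("pics/w6.npy"); c=cam("wrist",dict(position=s[:3],orientation=s[3:]))
r=lambda u,v,z: ray(c,((u+.5)*.64-.5,(v+.5)*.64-.5),z)
u=np.array([np.cos(np.radians(77)),np.sin(np.radians(77))])
a,b=r(329,86,142),r(462,92,142); ctr=((a+b)/2)[:2]
p=r(397,264,147)[:2]
ang=np.degrees(np.arctan2(*(a-b)[1::-1]))-90
x=[(p-q)@u for q in (ctr,[498.8,25])]
print("ctr",ctr,"slot",ang,"plate rear x",x)
if abs((ang-77+90)%180-90)<5 and min(map(lambda v:abs(v+72.5),x))<3.5: print(robot.sign_off())
```

```text
ctr [499.32039855  23.70774588] slot 74.575237123904 plate rear x [np.float64(-70.54731669407848), np.float64(-71.68938622298593)]
the job is handed in; nothing more can be done
None
```

The bean bin is locked as far as my checks show: the disc's slot is lined up and the bolt is home against the keeper's stop. I handed the job in at about 16 s of the 48 s allowed. No verdict came back.

**What I did:** I turned the disc about 88° by straddling one post with half-closed fingers. I then pushed the bolt's plate with shut fingertips until the nose met the stop. Nothing was gripped or lifted.

**Last checks:**
- **Slot alignment:** before the push the slot was about 1° off the bolt's line. The last picture gave 2.4° off, from less precise post readings; 9° is allowed.
- **Bolt home:** the plate's rear face measured 70.5 to 71.7 mm behind the disc's axis, against 72.5 mm expected. The 1 to 2 mm difference is within camera calibration error.
- **Forces:** sliding took about 1 to 2 N. The force rose to 12 N at the stop, well under the 60 N limit.
- **Clear of everything:** the fingers had backed off and risen, and the force reading was near zero. The dosing ring, jar, spoon and basket looked undisturbed; I did not re-measure their positions. The other things on the tiers were not in the last picture, but the arm never went near them.

No check failed.

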